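# Dial open the weight lockbox without toppling the cylinder

### The job

Unlock the lockbox with its dial, whose ring of twelve marks counts clockwise from the double mark (0): turn clockwise to 4 and stop, anticlockwise past 0 to 11 and stop, then clockwise past 0 again to 1 and stop. Then draw the cover fully open by its knob, gently, so that the tall measuring cylinder standing on it rides along upright, and let go; leave everything else on the bench where it is.

Things in the scene. Friction and masses are not known exactly. Their poses are not given: they have to be found in the camera images.
- lockbox: Grey fixed metal box, 160 mm (x) by 420 mm (y), 90 mm high. Origin: centre of its underside. Its x axis points to the side of mark 0, y along it from the dial end to the plain end. Along y: lock housing 100 mm high (-210 to -85 mm, dial axis at x 0, y -150), compartment with brass weights (-85 to 5), solid end (to 210). Cover over the last two. Yaw varies by 0.35 rad either way.
- dial_grip (a point): On the dial's axis at grip height, 126 mm above the bench. The dial is a round black fluted knob, 46 mm in diameter, 104 to 144 mm above the bench, on a thin bright disc 64 mm in diameter over the housing top (100 mm). It can be gripped at any angle from above and needs regrasping on long turns. This point's x axis turns with the dial and points along its index line, white on the knob's top.
- dial_zero (a point): Middle of the double mark 0 on the housing top (100 mm high), 44 mm from the dial's axis along the lockbox's x axis. Twelve white marks on a black ring, 30 degrees (0.524 rad) apart, surround the dial, counted clockwise seen from above: 0 is double and longest; 3, 6 and 9 are longer than the rest.
- dial (a joint): Turn of the dial in rad, clockwise seen from above is positive, 0 with the index line at mark 0; does not wrap: mark 4 is 2.094, mark 11 (anticlockwise of 0) is -0.524, mark 1 is 0.524. Starts at -0.65 to 0.35; end stops at -2.6 and 3.0. It stays where left (friction about 0.1 N m). Turn from the start to 4, back 2.62 to 11, on 1.05 to 1; regrasps on the way do no harm.
- lock_works (a point): On the dial's axis inside the housing, 50 mm above the bench: two hidden wheels that the dial drags with 1.5 rad of play each, so order and direction count. Each stop must lie within 8 degrees (0.15 rad) of its mark and last about 0.2 s; running further past 4 or 11 spoils the setting even if turned back. Only the right three stops free the cover.
- cover_knob (a point): Centre of the cover's grip: a round black knob, 26 mm in diameter, 104 to 136 mm above the bench; this point is 120 mm up and, when shut, 100 mm along the lockbox's +y from the dial's axis. Can be gripped at any angle from above. The cover is an aluminium plate 142 mm wide and 200 mm long (y -84 to 116 mm of the lockbox when shut), its top 97 mm above the bench.
- cover (a joint): How far the cover has slid, in m, along the lockbox's +y axis (away from the dial): 0 shut, 0.085 fully open at its stop. Locked, it has only a few mm of play; unlocked, it slides with about 2.5 N of friction and stays where left. Stopping dead from more than about 0.15 m/s can topple the cylinder.
- cover_mid (a point): Point on the top face of the cover, 97 mm above the bench, 80 mm along the lockbox's +y from its centre when shut; it moves with the cover.
- measure_mid (a point): Middle (half-way up) of the tall, top-heavy measuring cylinder, 217 mm high: clear tube 28 mm in diameter on a round foot 50 mm in diameter, heavy stopper 38 mm in diameter on top, about 220 g. It stands on the cover, 115 to 145 mm beyond the cover knob in y. Its z axis points up the tube.
- beaker: Glass beaker, 64 mm diameter, 85 mm high, behind the box; origin under its centre. Leave alone.
- petri: Petri dish, 90 mm diameter, 15 mm high, in front of the box; origin under its centre. Leave alone.
- spatula: Steel spatula, 170 mm long, lying in front of the box; its x axis along it. Leave alone.
- reagent: Brown bottle, 60 mm diameter, 110 mm high, behind the box; origin under its centre. Leave alone.
- jar: White jar, 54 mm diameter, 60 mm high, to the robot's right; origin under its centre. Leave alone.
- timer: Grey bench timer, 70 by 60 by 25 mm, to the robot's left; origin under its centre. Leave alone.
Mind the look-alikes: they are no part of the job. There is more than one size of the part that bears measure_mid; the job needs the largest.

How it is judged:
By the outcome, as a careful person would: the job done as asked, in the order asked, and still so for the second after the job is handed in, with the robot touching nothing.
It also fails if it takes over 64 s, if anything falls off the work surface, if the arm or the gripper's body presses on something with over 40 N, if the wrist force passes 120 N, or if a joint passes its speed limit or range.

### The arm

A 7-joint arm with a two-finger parallel gripper is mounted at the origin on the work surface. World frame = base frame: x ahead of the robot, y to its left, z up, the work surface at z = 0. Lengths are in m, angles in rad, forces in N, time in s.
With the tool pointing down it reaches from about 0.4 to 0.85 m from the base axis. Payload 10.4 kg.
Tool frame: the origin (TCP) lies between the finger pads; the fingertips stand 19 mm ahead of it and the grasp point (between the pads) is the TCP; z points along the fingers, x is the direction in which the jaws open and shut, and the axes are right-handed (so a half turn about z gives the same grasp; the last joint's range is limited). The gripper opens to 87 mm and grips with 3 to 60 N. Pads are 19 mm wide; open, the fingers measure 117 mm over their backs; the gripper's body (75 mm by 190 mm) begins 51 mm behind the grasp point.
Start: joints at [-1.34, 0.332, -0.065, 1.46, 0.022, 1.35, -0.088], TCP at [0.157, 0.605, 0.242] pointing down, gripper open.
Joint ranges: [-2.6, 2.6], [-0.5, 2.12], [-1.47, 1.34], [0.16, 2.42], [-1.27, 4.41], [0.06, 2.06], [-2.6, 2.6]. Speed limits (rad/s): [2.22, 2.22, 2.79, 2.79, 3.14, 3.14, 3.14].

### API

Orientations are given as a unit quaternion [x, y, z, w].
In Python, from bench import * gives the robot as it stands.
- The arm moves only by the tool step_arm, never from a script. Its argument "commands" is a list of rows, each a list of 6 numbers: the shift along the tool's x, y, z in m, then the turn, a rotation vector about the tool's x, y, z in rad. In form: [[tx, ty, tz, rx, ry, rz], ...]. A call has 1 to 12 rows; each row shifts and turns the commanded pose from where the row before left it, along the tool's axes as they then stand; what a row does not reach is not made up. A row lasts 1/10 s, in which the tool goes at most 50 mm and 8.59 degrees, less where a joint would pass 70% of its speed; a pose out of reach is approached as far as the arm can. A call with a gripper value outside its range is refused whole. "gripper" is the opening, from 0 (shut) to 1 (fully open), set as the call begins (left out, the last holds). The fingers move at their own pace and stop on an object; "grip_force" is the grip in N (left out, the last holds). Time passes only in rows, so rows that do not move let the fingers close. It gives the time, the measured TCP pose, the force and the opening at its end, in the units of the state.
- read_state(): the state, without advancing time (a new reading comes with each control period).
- camera(name): name is "scene" or "top"; returns the picture (400x640x3 uint8, red, green, blue); there is no depth.
- get_calibration(name): a dict with "fx", "fy", "cx", "cy" (pixels), "k1" (the pictures are not rectified: a ray, as slopes to the right and down, at radius r is drawn at 1 + k1 r^2 times it, then the intrinsics apply), "R" (3x3) and "t" (3): a world point X has camera coordinates R X + t. Camera axes: x right, y down, z forward; pixel columns grow to the right and rows downward; lengths in m; the calibration is good to about 2 mm. A picture is of the moment at which its call begins. get_calibration takes no time and is no camera call.
- close_job(): hands the job in, once; it reports no verdict.
The state is a dict: "time": time; "joint_positions": joint angles; "joint_vel": joint speeds; "joint_torque": joint torques, N m; "ee_pos": TCP position; "eef_rot": TCP orientation; "ft_force": force on the tool from outside, world axes, zero at the start; "torque": the same for the moment, N m; "width": finger opening in m.
Only numpy, scipy, OpenCV 4.12 (cv2) and the standard library are available. Lean on these libraries where they do the work, as an engineer would, in place of code of your own. Each camera call takes 0.05 s, during which the arm holds its last target. There are 200 camera calls.

## Working session

There is one attempt and no reset: what is moved stays moved. The work goes in short steps, Python scripts to look and compute and a tool call to move; the robot and the scene stay as the last step left them, time stands still between calls to the robot, and variables do not carry over. Pictures are saved under pics/ and viewed, on a budget of 10 in all, crops included, one or two more only if the job needs it, and the job is handed in when it is done.

Besides the shell and the picture viewer there is one more tool, called after ">>>" as name(argument=value, ...) on one line, values as JSON. step_arm: Moves the arm, as the interface text tells. Its arguments: {"type":"object","properties":{"commands":{"type":"array","items":{"type":"array","items":{"type":"number"}}},"gripper":{"type":"number"},"grip_force":{"type":"number"}},"required":["commands"]}

```bash
ls; mkdir -p pics
python3 - <<'E'
from bench import *
import cv2
for n in("top","scene"):
    cv2.imwrite(f"pics/{n}0.png",camera(n)[:,:,::-1]); c=get_calibration(n); print(n,c)
s=read_state();print(s)
E
```

```text
pics
top {'fx': 439.3583904495685, 'fy': 439.3583904495685, 'cx': 319.61938531556234, 'cy': 190.46003155503672, 'k1': -0.10642493772301372, 'R': array([[-0.01250657, -0.99992017,  0.00179766],
       [-0.97538724,  0.01180388, -0.22018263],
       [ 0.22014384, -0.00450714, -0.97545701]]), 't': array([0.01346215, 0.61130904, 1.36872984])}
scene {'fx': 398.7044446823623, 'fy': 398.7044446823623, 'cx': 322.22528380457857, 'cy': 200.58300016355489, 'k1': -0.0539386082423617, 'R': array([[-0.84110323,  0.54082563,  0.00727999],
       [ 0.40957513,  0.64565525, -0.64449787],
       [-0.35326133, -0.53910754, -0.76457145]]), 't': array([ 0.47119413, -0.13360378,  1.37411674])}
{'time': 0.1, 'joint_positions': array([-1.33958448,  0.33279565, -0.06471925,  1.46086374,  0.02162682,
        1.34990218, -0.08852495]), 'joint_vel': array([ 0.00096095, -0.00205356,  0.00025815, -0.00401601,  0.00225941,
       -0.00025992,  0.00189655]), 'joint_torque': array([ 6.35099314e-04, -6.24543786e+01,  2.37778283e-02, -3.90716493e+01,
       -6.16394053e-02,  3.65362794e-02,  5.09983761e-05]), 'ee_pos': array([0.15685274, 0.60466062, 0.24083862]), 'eef_rot': array([ 7.90909948e-01,  6.11932226e-01, -4.78335160e-04,  4.19445847e-04]), 'ft_force': array([0.55684822, 0.24850273, 0.25492293]), 'torque': array([ 0.03089417,  0.02746947, -0.0026201 ]), 'width': 0.08678786392471484}
```

View pics/top0.png

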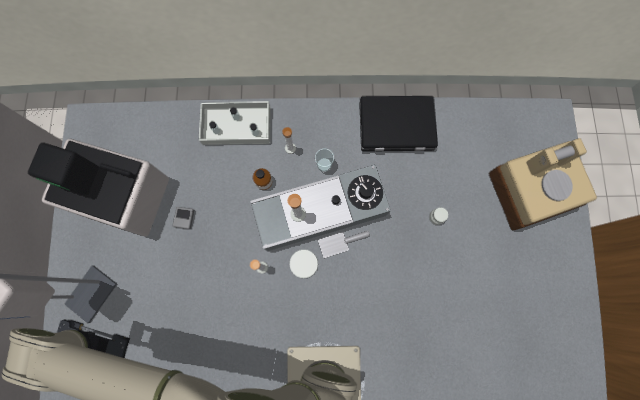

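View pics/scene0.png

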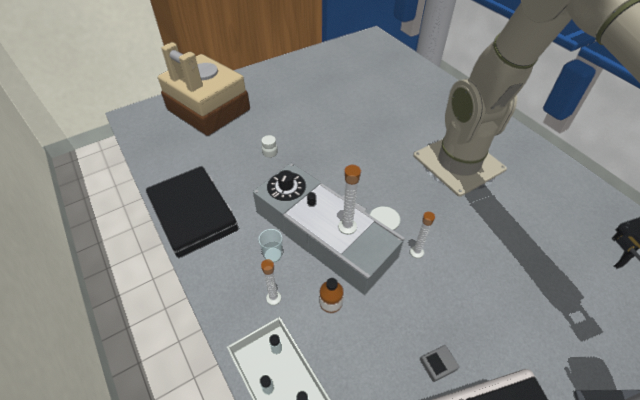

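The top view shows the dial at (364,191), the cover knob at (336,200) and a cylinder on the cover with its stopper at (295,200). Smaller look-alike cylinders stand off the box at (288,133) and (258,266). The one on the cover is the tallest and is the right one. I'll measure next and enlarge a crop.

```bash
cat > h.py <<'E'
from bench import *
import numpy as np, cv2
def proj(n,X):
    c=get_calibration(n);p=np.asarray(X,float)@c["R"].T+c["t"];s=p[...,:2]/p[...,2:]
    s=s*(1+c["k1"]*(s**2).sum(-1,keepdims=True));return s*[c["fx"],c["fy"]]+[c["cx"],c["cy"]]
def plane(n,uv,z):
    c=get_calibration(n);d=(np.asarray(uv,float)-[c["cx"],c["cy"]])/[c["fx"],c["fy"]];s=d.copy()
    for _ in range(10): s=d/(1+c["k1"]*(s**2).sum(-1,keepdims=True))
    r=np.concatenate([s,np.ones(s.shape[:-1]+(1,))],-1)@c["R"];o=-c["R"].T@c["t"]
    return o+r*((z-o[2])/r[...,2:])
E
python3 - <<'E'
from h import *
T=cv2.imread("pics/top0.png");S=cv2.imread("pics/scene0.png")
def blob(I,m,near,name,z):
    n,l,st,ce=cv2.connectedComponentsWithStats(m.astype(np.uint8))
    i=1+np.argmin(np.hypot(*(ce[1:]-near).T)+1000*(st[1:,4]<15)); print(name,st[i],ce[i]); return ce[i]
for n,I,pk,pd,ps in(("top",T,(336,200),(365,191),(295,200)),("scene",S,(312,199),(287,185),(352,173))):
    d=I.max(2)<60
    k=blob(I,d,pk,n+" knob",0); print(plane(n,k,.125))
    r=blob(I,d,pd,n+" ring",0); print(plane(n,r,.1))
    o=(I[:,:,2].astype(int)-I[:,:,0]>60); c=blob(I,o,ps,n+" stopper",0); print(plane(n,c,.097+.205))
a=cv2.resize(T[150:260,240:400],None,fx=5,fy=5,interpolation=cv2.INTER_CUBIC)
cv2.imwrite("pics/c1.png",a)
b=cv2.resize(S[160:210,260:330],None,fx=10,fy=10,interpolation=cv2.INTER_CUBIC);cv2.imwrite("pics/c2.png",b)
E
```

```text
top knob [332 196   8   8  46] [335.84782609 199.54347826]
[ 0.56889187 -0.04412701  0.125     ]
top ring [348 175  35  34 616] [365.85227273 191.95941558]
[ 0.59753025 -0.14169087  0.1       ]
top stopper [288 194  13  13 142] [294.02112676 200.08450704]
[0.53272993 0.07677247 0.302     ]
scene knob [308 193   7  13  83] [311. 199.]
[ 0.57316791 -0.0386345   0.125     ]
scene ring [276 171  22  20 242] [285.96694215 179.74380165]
[ 0.58552215 -0.16002586  0.1       ]
scene stopper [345 165  16  12 155] [352.32258065 170.53548387]
[0.52404685 0.06835802 0.302     ]
```

View pics/c1.png

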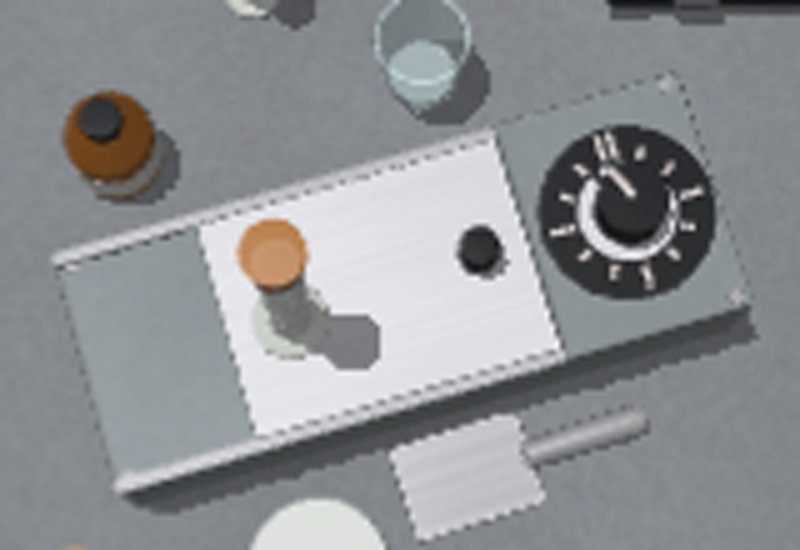

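View pics/c2.png

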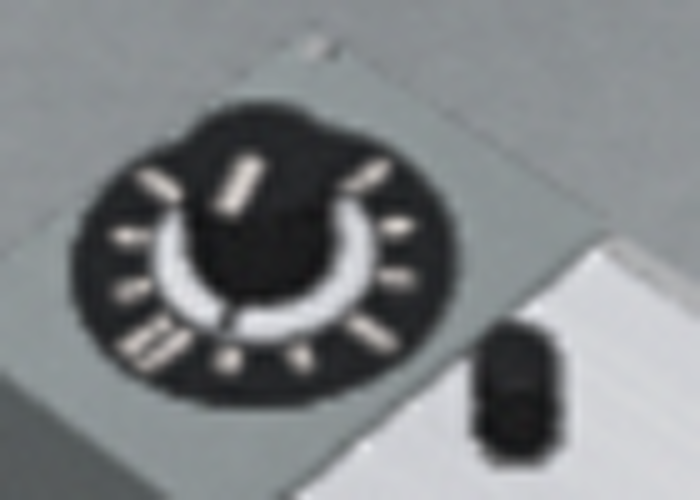

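The crop confirms the tall cylinder on the cover, with its foot at about crop (290,330). Mark 0 is at crop (606,148). The index line runs from (611,170) to (632,193), a little anticlockwise of mark 0.

Run:
```python
from h import *
u1=lambda p:np.array(p)/5+np.array([240,150])-.4
u2=lambda p:np.array(p)/10+np.array([260,160])-.45
for n,u,c,z0,a,b,k in(("top",u1,(627.5,212),(606,148),(611,170),(633,195),(481,247)),("scene",u2,(265,250),(155,343),(254,155),(230,213),(517,340))):
    C=plane(n,u(c),.1)[:2];Z=plane(n,u(z0),.1)[:2];A=plane(n,u(a),.144)[:2];B=plane(n,u(b),.144)[:2]; K=plane(n,u(k),.136)[:2]
    print(n,"C",C,"Z",Z,np.linalg.norm(Z-C),"yaw",np.arctan2(*(Z-C)[::-1]),"idx",A,B,np.arctan2(*(A-B)[::-1]),"len",np.linalg.norm(A-B),"A-C",np.arctan2(*(A-C)[::-1]),np.linalg.norm(A-C),"B-C",np.arctan2(*(B-C)[::-1]),np.linalg.norm(B-C),"K",K,K-C)
# long edges of box / corners top (top view)
g=[(54,259),(490,130),(560,353),(257,433),(200,228)]
for p,z in zip(g,[.09+.007,.097,.097,.097,.097]): print(p,plane("top",u1(p),z)[:2])
```

```text
top C [ 0.59742675 -0.13927464] Z [ 0.63977861 -0.1269046 ] 0.04412140128461686 yaw 0.2841729104715275 idx [ 0.61457335 -0.12507003] [ 0.59846858 -0.13820241] 0.6840813532856481 len 0.020780343519171227 A-C 0.6918323197107871 0.022266044159539103 B-C 0.7997764665297825 0.0014950263764700266 K [ 0.56837267 -0.04355145] [-0.02905408  0.09572319]
scene C [ 0.59475768 -0.14311902] Z [ 0.63908881 -0.12853245] 0.04666923479187863 yaw 0.31787860725888983 idx [ 0.59695288 -0.14003323] [ 0.61360254 -0.12403335] -2.3760932259578538 len 0.023091281167341923 A-C 0.9524664256106282 0.003786951915078688 B-C 0.7917469768831794 0.02682147466006602 K [ 0.56704422 -0.04694534] [-0.02771346  0.09617368]
(54, 259) [0.57178089 0.22750646]
(490, 130) [ 0.65339281 -0.05259574]
(560, 353) [ 0.50740099 -0.09372633]
(257, 433) [0.45905322 0.09759605]
(200, 228) [0.59092379 0.13421929]
```

>>> step_arm(commands=[[0,0.035,-0.04,0,0,0],[0,0.035,-0.04,0,0,0],[0,0.035,-0.04,0,0,0],[0,0.035,-0.04,0,0,0],[-0.02,0.035,0,0,0,0],[-0.02,0.035,0,0,0,0],[-0.02,0.035,0,0,0,0],[-0.02,0.035,0,0,0,0],[-0.035,0.03,0,0,0,0],[-0.035,0.03,0,0,0,0],[-0.035,0.03,0,0,0,0],[-0.035,0.03,0,0,0,0]], gripper=1)

```text
time: 1.3
ee_pos: [0.4813, 0.2918, 0.3918]
eef_rot: [0.791, 0.612, -0.0, -0.0]
ft_force: [0.8, 0.8, 0.2]
width: 0.0872
```

>>> step_arm(commands=[[-0.035,0.019,0,0,0,0],[-0.035,0.019,0,0,0,0],[-0.035,0.019,0,0,0,0],[-0.035,0.019,0,0,0,0],[-0.035,0.019,0,0,0,0.05],[-0.035,0.019,0,0,0,0.05],[-0.035,0.019,0,0,0,0.05],[-0.035,0.019,0,0,0,0.05],[-0.035,0.019,0,0,0,0.05],[-0.03,0.019,0,0,0,0.05],[0,0,0,0,0,0],[0,0,0,0,0,0]])

```text
time: 2.5
ee_pos: [0.5496, -0.0934, 0.3917]
eef_rot: [0.874, 0.486, -0.0, -0.0]
ft_force: [0.2, 0.8, -0.5]
width: 0.0868
```

```bash
cat > st.py <<'E'
from h import *
from scipy.spatial.transform import Rotation as Ro
import sys
s=read_state();R=Ro.from_quat(s["eef_rot"]).as_matrix()
print("t",s["time"],"p",s["ee_pos"].round(4),"q",s["joint_positions"].round(3),"F",s["ft_force"].round(1),"w",round(s["width"],4))
print("tool x az",np.arctan2(R[1,0],R[0,0]).round(4),"z",R[:,2].round(4))
if len(sys.argv)>3: print("to target, tool axes",(R.T@(np.array(sys.argv[1:4],float)-s["ee_pos"])).round(4))
E
python3 st.py .597 -.140 .128
```

```text
t 2.5 p [ 0.5496 -0.0934  0.3917] q [-0.365  0.148  0.523  1.4   -0.074  1.614  1.166] F [ 0.2  0.8 -0.5] w 0.0868
tool x az 1.0157 z [-6.e-04  2.e-04 -1.e+00]
to target, tool axes [-0.0146  0.065   0.2637]
```

>>> step_arm(commands=[[-0.005,0.022,0.01,0,0,0],[-0.005,0.022,0.03,0,0,0],[-0.0046,0.021,0.03,0,0,0],[0,0,0.03,0,0,0],[0,0,0.03,0,0,0],[0,0,0,0,0,0],[0,0,0,0,0,0]])

```text
time: 3.2
ee_pos: [0.5977, -0.1382, 0.2626]
eef_rot: [0.873, 0.488, -0.0, -0.0]
ft_force: [-0.8, -0.2, 1.6]
width: 0.0871
```

```bash
python3 st.py .597 -.140 .128
python3 - <<'E'
from h import *
a=camera("top");b=camera("scene")
cv2.imwrite("pics/m1.png",np.vstack([cv2.resize(a[150:250,290:430,::-1],None,fx=4.2,fy=3,interpolation=2)[:, :588],cv2.resize(b[150:250,230:370,::-1],None,fx=4.2,fy=3,interpolation=2)]))
E
```

```text
t 3.2 p [ 0.5977 -0.1382  0.2626] q [-0.273  0.318  0.542  1.489 -0.165  1.381  1.298] F [-0.8 -0.2  1.6] w 0.0871
tool x az 1.0191 z [-4.e-04  6.e-04 -1.e+00]
to target, tool axes [-0.002   0.0005  0.1346]
```

View pics/m1.png

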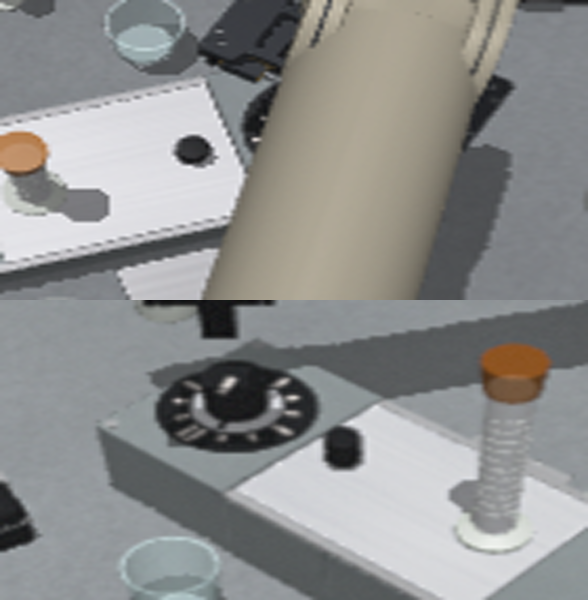

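The dial is unoccluded in the scene view and the gripper is above it. Going down to grip.

>>> step_arm(commands=[[-0.001,0,0.03,0,0,0],[-0.001,0,0.03,0,0,0],[0,0,0.03,0,0,0],[0,0,0.025,0,0,0],[0,0,0.015,0,0,0],[0,0,0.005,0,0,0],[0,0,0,0,0,0],[0,0,0,0,0,0]])

```text
time: 4.1
ee_pos: [0.5973, -0.1414, 0.1286]
eef_rot: [0.873, 0.487, 0.001, 0.001]
ft_force: [-0.1, -0.1, 0.5]
width: 0.087
```

>>> step_arm(commands=[[0,0,0,0,0,0],[0,0,0,0,0,0],[0,0,0,0,0,0],[0,0,0,0,0,0],[0,0,0,0,0,0],[0,0,0,0,0,0],[0,0,0,0,0,0],[0,0,0,0,0,0]], gripper=0, grip_force=20)

```text
time: 4.9
ee_pos: [0.5976, -0.1391, 0.1271]
eef_rot: [0.873, 0.488, 0.001, -0.0]
ft_force: [4.9, 4.7, -3.3]
width: 0.0455
```

```bash
python3 st.py .597 -.140 .128
python3 - <<'E'
from h import *
cv2.imwrite("pics/m2.png",cv2.resize(camera("scene")[150:250,230:370,::-1],None,fx=5,fy=5,interpolation=2))
E
```

```text
t 4.9 p [ 0.5976 -0.1391  0.1271] q [-0.246  0.422  0.51   1.655 -0.226  1.122  1.344] F [ 4.9  4.7 -3.3] w 0.0455
tool x az 1.019 z [ 0.0019  0.002  -1.    ]
to target, tool axes [-0.0011 -0.     -0.0009]
```

View pics/m2.png

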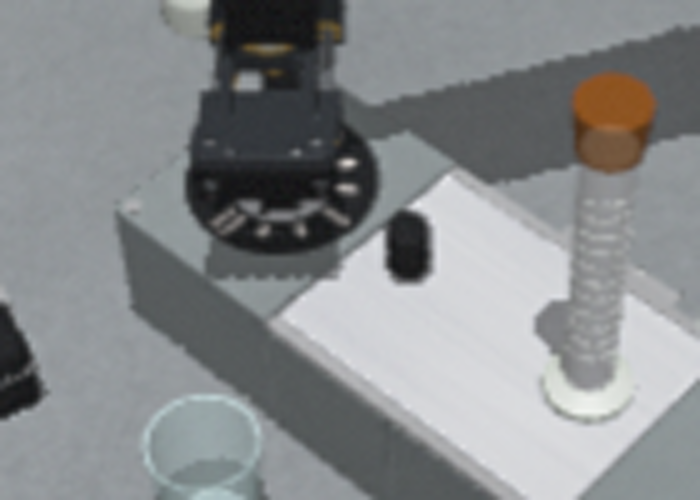

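Gripped with an opening of 45.5 mm, which matches the knob. I'll turn clockwise to short of 4, then release and check the index before finishing.

>>> step_arm(commands=[[0.0015,0,0,0,0,0.05],[0,0,0,0,0,0.1],[0,0,0,0,0,0.1],[0,0,0,0,0,0.1],[0,0,0,0,0,0.1],[0,0,0,0,0,0.1],[0,0,0,0,0,0.1],[0,0,0,0,0,0.1],[0,0,0,0,0,0.1],[0,0,0,0,0,0.1],[0,0,0,0,0,0.1],[0,0,0,0,0,0.1]])

```text
time: 6.15
ee_pos: [0.5985, -0.1386, 0.1271]
eef_rot: [0.998, -0.068, 0.001, -0.001]
ft_force: [7.2, 2.6, -4.6]
width: 0.0455
```

>>> step_arm(commands=[[0,0,0,0,0,0.1],[0,0,0,0,0,0.1],[0,0,0,0,0,0.1],[0,0,0,0,0,0.1],[0,0,0,0,0,0.1],[0,0,0,0,0,0.1],[0,0,0,0,0,0.1],[0,0,0,0,0,0.1],[0,0,0,0,0,0.1],[0,0,0,0,0,0.1],[0,0,0,0,0,0.1],[0,0,0,0,0,0.05]])

```text
time: 7.35
ee_pos: [0.5993, -0.1392, 0.1272]
eef_rot: [0.801, -0.599, 0.002, -0.001]
ft_force: [10.7, -0.3, -7.8]
width: 0.0454
```

>>> step_arm(commands=[[0,0,0,0,0,0],[0,0,0,0,0,0]])

```text
time: 7.55
ee_pos: [0.5993, -0.1392, 0.1271]
eef_rot: [0.802, -0.598, 0.002, -0.001]
ft_force: [11.1, -0.8, -7.3]
width: 0.0454
```

```bash
python3 st.py .597 -.140 .128
```

```text
t 7.55 p [ 0.5993 -0.1392  0.1271] q [-0.573  0.571  0.983  1.669 -0.509  1.177 -0.744] F [11.1 -0.8 -7.3] w 0.0454
tool x az -1.2817 z [ 4.1e-03 -6.0e-04 -1.0e+00]
to target, tool axes [ 0.0001  0.0024 -0.0009]
```

>>> step_arm(commands=[[0,0,0,0,0,0],[0,0,0,0,0,0],[0,0,0,0,0,0],[0,0,0,0,0,0],[0,0,-0.02,0,0,0],[0,0,-0.03,0,0,0],[0,0,-0.04,0,0,0],[0,0,-0.04,0,0,0],[0,0,0,0,0,0]], gripper=1)

```text
time: 8.45
ee_pos: [0.5988, -0.1413, 0.2622]
eef_rot: [0.801, -0.599, 0.003, -0.002]
ft_force: [-0.2, -0.7, 0.0]
width: 0.0869
```

```bash
python3 st.py .599 -.139 .128
python3 - <<'E'
from h import *
b=camera("scene");cv2.imwrite("pics/s3.png",b[:,:,::-1])
cv2.imwrite("pics/m3.png",cv2.resize(b[155:215,255:325,::-1],None,fx=10,fy=10,interpolation=2))
E
```

```text
t 8.45 p [ 0.5988 -0.1413  0.2622] q [-0.626  0.457  1.076  1.508 -0.406  1.411 -0.814] F [-0.2 -0.7  0. ] w 0.0869
tool x az -1.2835 z [ 7.1e-03 -9.0e-04 -1.0e+00]
to target, tool axes [-2.500e-03  1.000e-04  1.342e-01]
```

View pics/m3.png

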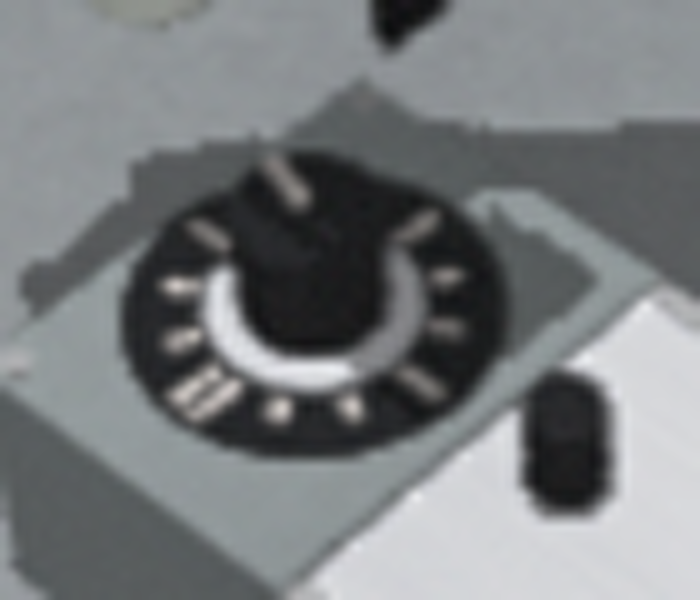

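Run:
```python
from h import *
u=lambda p:np.array(p,float)/10+[255,155]-.45
M={k:plane("scene",u(p),.1)[:2] for k,p in dict(m0=(205,393),m3=(210,235),m9=(420,382),m6=(418,225)).items()}
v=M["m0"]-M["m6"];w=M["m3"]-M["m9"]
C=(sum(M.values()))/4;print("C",C,"yaw",np.arctan2(v[1],v[0]),np.arctan2(w[1],w[0])+np.pi/2,np.linalg.norm(v),np.linalg.norm(w))
A=plane("scene",u((270,158)),.144)[:2];B=plane("scene",u((304,207)),.144)[:2]
f=lambda p:np.arctan2(p[1],p[0])
print(A-C,B-C,"line az",f(A-B),"A-C az",f(A-C),np.linalg.norm(A-C),np.linalg.norm(A-B))
for y in(.284,.3): print("dial",y-f(A-B),y-f(A-C))
```

```text
C [ 0.59659255 -0.14083267] yaw 0.2809320131091776 0.2720682677317523 0.08847205292789882 0.08660565310713071
[-0.00053038 -0.02067787] [0.00074379 0.00148372] line az -1.6282272764416748 A-C az -1.5964401433130744 0.020684670583574632 0.0221981835570929
dial 1.9122272764416748 1.8804401433130744
dial 1.9282272764416748 1.8964401433130744
```

The index lies at about 1.90 rad, against 1.88 expected, so the angle tracking is good. I'll regrasp, turn +0.195 to 4 and hold.

>>> step_arm(commands=[[-0.0025,0,0.03,0,0,0],[0,0,0.04,0,0,0],[0,0,0.035,0,0,0],[0,0,0.02,0,0,0],[0,0,0.008,0,0,0],[0,0,0,0,0,0],[0,0,0,0,0,0]])

```text
time: 9.2
ee_pos: [0.5968, -0.1378, 0.1248]
eef_rot: [0.801, -0.598, 0.0, -0.0]
ft_force: [0.3, -0.4, -0.1]
width: 0.0871
```

>>> step_arm(commands=[[0,0,0,0,0,0],[0,0,0,0,0,0],[0,0,0,0,0,0],[0,0,0,0,0,0],[0,0,0,0,0,0],[0,0,0,0,0,0],[0,0,0,0,0,0]], gripper=0)

```text
time: 9.9
ee_pos: [0.5969, -0.1398, 0.1242]
eef_rot: [0.801, -0.599, 0.002, 0.001]
ft_force: [6.7, -8.0, -7.2]
width: 0.0457
```

```bash
python3 st.py .599 -.139 .128
```

```text
t 9.9 p [ 0.5969 -0.1398  0.1242] q [-0.576  0.571  0.985  1.676 -0.508  1.171 -0.746] F [ 6.7 -8.  -7.2] w 0.0457
tool x az -1.2846 z [ 0.0022 -0.0034 -1.    ]
to target, tool axes [-0.0001 -0.0022 -0.0038]
```

>>> step_arm(commands=[[0.0015,0,-0.002,0,0,0.05],[0,0,0,0,0,0.07],[0,0,0,0,0,0.05],[0,0,0,0,0,0.025],[0,0,0,0,0,0],[0,0,0,0,0,0],[0,0,0,0,0,0],[0,0,0,0,0,0],[0,0,0,0,0,0]])

```text
time: 10.8
ee_pos: [0.5968, -0.1395, 0.1244]
eef_rot: [0.739, -0.674, 0.001, 0.001]
ft_force: [9.5, -6.1, -19.1]
width: 0.0452
```

```bash
python3 st.py .599 -.139 .128
```

```text
t 10.8 p [ 0.5968 -0.1395  0.1244] q [-0.598  0.595  1.026  1.675 -0.541  1.186 -0.916] F [  9.5  -6.1 -19.1] w 0.0452
tool x az -1.4785 z [-2.0e-04 -1.9e-03 -1.0e+00]
to target, tool axes [-0.0003 -0.0022 -0.0036]
```

>>> step_arm(commands=[[0,0,0.002,0,0,-0.05],[0,0,0,0,0,-0.1],[0,0,0,0,0,-0.1],[0,0,0,0,0,-0.1],[0,0,0,0,0,-0.1],[0,0,0,0,0,-0.1],[0,0,0,0,0,-0.1],[0,0,0,0,0,-0.1],[0,0,0,0,0,-0.1],[0,0,0,0,0,-0.1],[0,0,0,0,0,-0.1],[0,0,0,0,0,-0.1]])

```text
time: 12.0
ee_pos: [0.5979, -0.1409, 0.1243]
eef_rot: [0.987, -0.162, 0.002, 0.001]
ft_force: [8.7, -7.5, -6.9]
width: 0.0454
```

>>> step_arm(commands=[[0,0,0,0,0,-0.1],[0,0,0,0,0,-0.1],[0,0,0,0,0,-0.1],[0,0,0,0,0,-0.1],[0,0,0,0,0,-0.1],[0,0,0,0,0,-0.1],[0,0,0,0,0,-0.1],[0,0,0,0,0,-0.1],[0,0,0,0,0,-0.1],[0,0,0,0,0,-0.1],[0,0,0,0,0,-0.05],[0,0,0,0,0,0]])

```text
time: 13.2
ee_pos: [0.5993, -0.1406, 0.1243]
eef_rot: [0.935, 0.354, 0.002, 0.002]
ft_force: [15.6, -6.4, -11.6]
width: 0.0452
```

```bash
python3 st.py .599 -.139 .128
```

```text
t 13.2 p [ 0.5993 -0.1406  0.1243] q [-0.283  0.435  0.559  1.659 -0.25   1.114  1.067] F [ 15.6  -6.4 -11.6] w 0.0452
tool x az 0.7233 z [ 0.0058 -0.003  -1.    ]
to target, tool axes [ 0.0008 -0.0013 -0.0037]
```

Short of 11 by about 0.416. I'll release and look here to rule out slip.

>>> step_arm(commands=[[0,0,0,0,0,0],[0,0,0,0,0,0],[0,0,0,0,0,0],[0,0,0,0,0,0],[0,0,-0.02,0,0,0],[0,0,-0.03,0,0,0],[0,0,-0.04,0,0,0],[0,0,-0.04,0,0,0],[0,0,0,0,0,0]], gripper=1)

```text
time: 14.1
ee_pos: [0.5988, -0.1399, 0.2599]
eef_rot: [0.936, 0.353, 0.004, 0.002]
ft_force: [-0.2, -0.8, -0.4]
width: 0.0865
```

```bash
python3 st.py .598 -.1395 .126
python3 - <<'E'
from h import *
b=camera("scene");cv2.imwrite("pics/s4.png",b[:,:,::-1])
cv2.imwrite("pics/m4.png",cv2.resize(b[155:215,255:325,::-1],None,fx=10,fy=10,interpolation=2))
E
```

```text
t 14.1 p [ 0.5988 -0.1399  0.2599] q [-0.314  0.323  0.599  1.499 -0.186  1.367  1.018] F [-0.2 -0.8 -0.4] w 0.0865
tool x az 0.7216 z [ 8.4e-03 -6.0e-04 -1.0e+00]
to target, tool axes [-0.0012 -0.0017  0.1339]
```

View pics/m4.png

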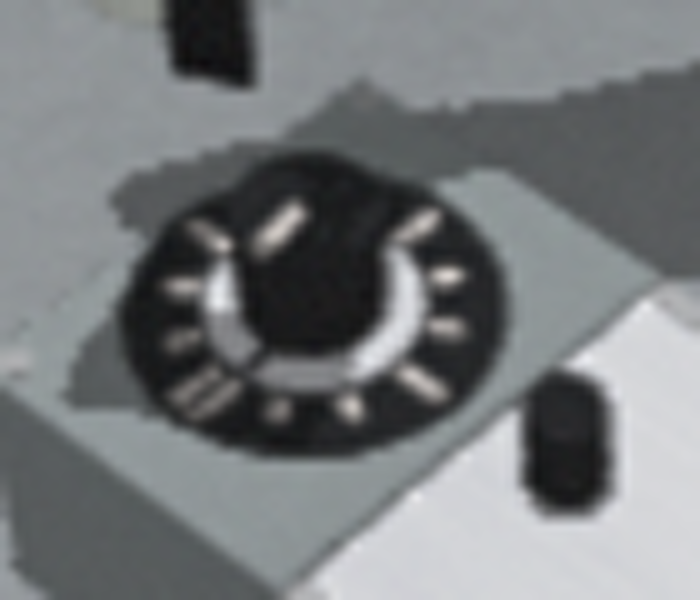

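Run:
```python
from h import *
u=lambda p:np.array(p,float)/10+[255,155]-.45
C=np.array([.5966,-.1408]);f=lambda p:np.arctan2(p[1],p[0])
A=plane("scene",u((261,252)),.144)[:2];B=plane("scene",u((303,207)),.144)[:2]
print(.281-f(A-B),.281-f(A-C),np.linalg.norm(A-C),B-C)
```

```text
-0.16906487999949904 -0.20299759881468138 0.021977494512242526 [0.00097545 0.00129935]
```

The index reads about -0.17 in the scene view and -0.11 by tool tracking. Taking all readings together gives about -0.14, so I'll turn -0.385 to 11.

>>> step_arm(commands=[[-0.001,-0.001,0.03,0,0,0],[0,0,0.04,0,0,0],[0,0,0.035,0,0,0],[0,0,0.018,0,0,0],[0,0,0.007,0,0,0],[0,0,0,0,0,0],[0,0,0,0,0,0]])

```text
time: 14.85
ee_pos: [0.5959, -0.1391, 0.1249]
eef_rot: [0.936, 0.353, 0.0, 0.0]
ft_force: [0.7, -0.2, -0.0]
width: 0.0871
```

>>> step_arm(commands=[[0,0,0,0,0,0],[0,0,0,0,0,0],[0,0,0,0,0,0],[0,0,0,0,0,0],[0,0,0,0,0,0],[0,0,0,0,0,0],[0,0,0,0,0,0]], gripper=0)

```text
time: 15.55
ee_pos: [0.5968, -0.1376, 0.1241]
eef_rot: [0.935, 0.354, 0.001, 0.0]
ft_force: [6.6, 3.0, -3.4]
width: 0.0458
```

```bash
python3 st.py .598 -.1395 .126
```

```text
t 15.55 p [ 0.5968 -0.1376  0.1241] q [-0.287  0.431  0.56   1.664 -0.251  1.117  1.065] F [ 6.6  3.  -3.4] w 0.0458
tool x az 0.7234 z [ 2.4e-03  9.0e-04 -1.0e+00]
to target, tool axes [-0.0003  0.0022 -0.0019]
```

>>> step_arm(commands=[[0,0,0,0,0,-0.05],[0,0,0,0,0,-0.1],[0,0,0,0,0,-0.1],[0,0,0,0,0,-0.085],[0,0,0,0,0,-0.05],[0,0,0,0,0,0],[0,0,0,0,0,0],[0,0,0,0,0,0],[0,0,0,0,0,0],[0,0,0,0,0,0]])

```text
time: 16.55
ee_pos: [0.5962, -0.1384, 0.1241]
eef_rot: [0.851, 0.525, 0.001, 0.0]
ft_force: [6.0, 0.6, -3.4]
width: 0.0455
```

```bash
python3 st.py .598 -.1395 .126
```

```text
t 16.55 p [ 0.5962 -0.1384  0.1241] q [-0.232  0.419  0.488  1.661 -0.215  1.114  1.421] F [ 6.   0.6 -3.4] w 0.0455
tool x az 1.1059 z [ 1.4e-03  2.0e-04 -1.0e+00]
to target, tool axes [-0.0002  0.0021 -0.0019]
```

>>> step_arm(commands=[[0,0,0,0,0,0.05],[0,0,0,0,0,0.1],[0,0,0,0,0,0.1],[0,0,0,0,0,0.1],[0,0,0,0,0,0.1],[0,0,0,0,0,0.1],[0,0,0,0,0,0.1],[0,0,0,0,0,0.1],[0,0,0,0,0,0.1],[0,0,0,0,0,0.1],[0,0,0,0,0,0.06],[0,0,0,0,0,0.037]])

```text
time: 17.75
ee_pos: [0.5981, -0.1371, 0.1242]
eef_rot: [1.0, 0.029, 0.002, -0.0]
ft_force: [16.1, 2.5, -9.9]
width: 0.0454
```

>>> step_arm(commands=[[0,0,0,0,0,0],[0,0,0,0,0,0],[0,0,0,0,0,0],[0,0,0,0,0,0],[0,0,0,0,0,0]])

```text
time: 18.25
ee_pos: [0.5981, -0.137, 0.1242]
eef_rot: [1.0, 0.03, 0.002, -0.0]
ft_force: [14.6, 3.8, -9.5]
width: 0.0458
```

```bash
python3 st.py .598 -.1395 .126
```

```text
t 18.25 p [ 0.5981 -0.137   0.1242] q [-0.384  0.461  0.69   1.668 -0.321  1.125  0.454] F [14.6  3.8 -9.5] w 0.0458
tool x az 0.0604 z [ 4.8e-03  7.0e-04 -1.0e+00]
to target, tool axes [-0.0002  0.0025 -0.0018]
```

>>> step_arm(commands=[[0,0,0,0,0,0],[0,0,0,0,0,0],[0,0,0,0,0,0],[0,0,0,0,0,0],[0,0,-0.02,0,0,0],[0,0,-0.03,0,0,0],[0,0,-0.04,0,0,0],[0,0,-0.04,0,0,0],[0,0,0,0,0,0]], gripper=1)

```text
time: 19.15
ee_pos: [0.5972, -0.1403, 0.2597]
eef_rot: [1.0, 0.029, 0.004, 0.0]
ft_force: [0.3, 0.1, -1.5]
width: 0.0867
```

```bash
python3 st.py .569 -.0435 .123
python3 - <<'E'
from h import *
b=camera("scene");cv2.imwrite("pics/s5.png",b[:,:,::-1])
cv2.imwrite("pics/m5.png",cv2.resize(b[155:215,255:325,::-1],None,fx=10,fy=10,interpolation=2))
E
```

```text
t 19.15 p [ 0.5972 -0.1403  0.2597] q [-0.421  0.346  0.744  1.508 -0.238  1.372  0.398] F [ 0.3  0.1 -1.5] w 0.0867
tool x az 0.0587 z [ 7.9e-03 -7.0e-04 -1.0e+00]
to target, tool axes [-0.0236 -0.0984  0.1364]
```

View pics/m5.png

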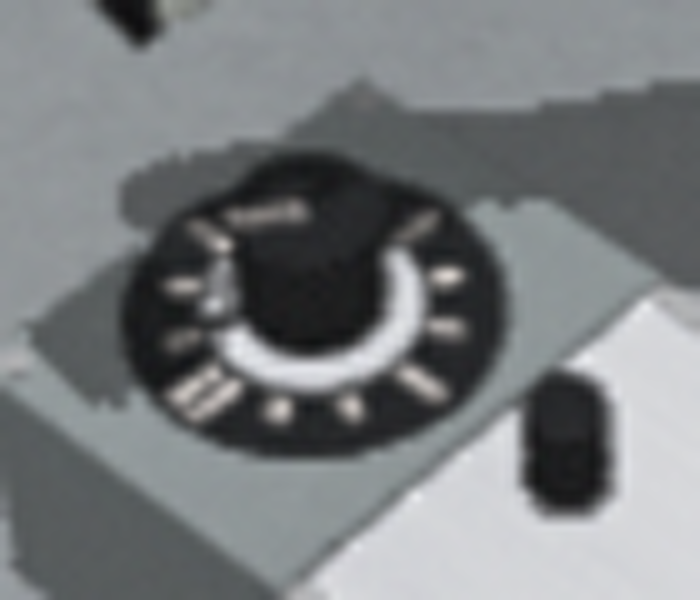

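>>> step_arm(commands=[[-0.006,-0.0245,0,0,0,0],[-0.006,-0.0245,0,0,0,0],[-0.006,-0.0245,0,0,0,0],[-0.006,-0.0245,0,0,0,0],[0,0,0,0,0,-0.075],[0,0,0,0,0,-0.075],[0,0,0,0,0,-0.075],[0,0,0,0,0,0],[0,0,0,0,0,0]])

```text
time: 20.1
ee_pos: [0.5652, -0.0427, 0.2533]
eef_rot: [0.99, 0.141, -0.001, -0.0]
ft_force: [0.4, -0.3, 0.7]
width: 0.0871
```

```bash
python3 st.py .569 -.0435 .123
python3 - <<'E'
from h import *
u=lambda p:np.array(p,float)/10+[255,155]-.45
f=lambda p:np.arctan2(p[1],p[0])
A=plane("scene",u((233,217)),.144)[:2];B=plane("scene",u((305,209)),.144)[:2]
print("dial",.281-f(A-B))
a=camera("top");b=camera("scene")
cv2.imwrite("pics/m6.png",np.vstack([cv2.resize(a[140:240,250:410,::-1],None,fx=4,fy=3,interpolation=2),cv2.resize(b[140:240,240:400,::-1],None,fx=4,fy=3,interpolation=2)]))
E
```

```text
t 20.1 p [ 0.5652 -0.0427  0.2533] q [-0.588  0.221  0.684  1.633 -0.143  1.339  0.399] F [ 0.4 -0.3  0.7] w 0.0871
tool x az 0.2824 z [-0.0012 -0.     -1.    ]
to target, tool axes [0.0035 0.0019 0.1303]
dial 0.6928512875062485
```

View pics/m6.png

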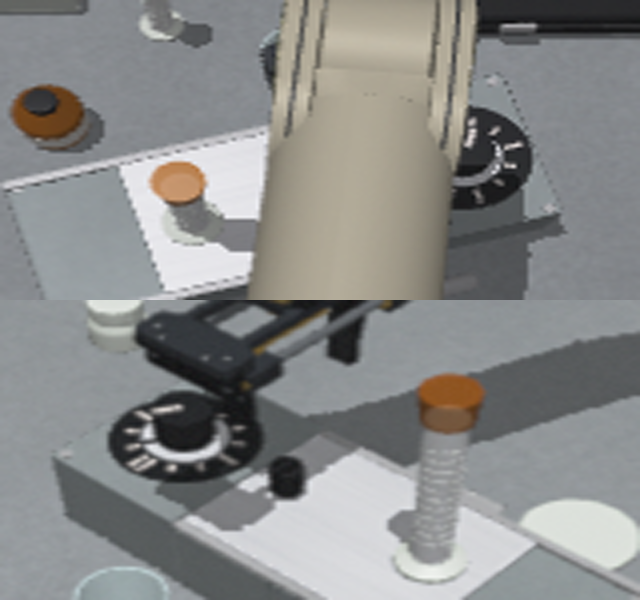

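```bash
cat > idx.py <<'E'
from h import *
def idx(n,I,C=(.5975,-.1395),yaw=.283):
    # unsharp bright pixels over knob top disc, weighted line fit in metres at z=.144
    g=cv2.cvtColor(I,cv2.COLOR_BGR2GRAY).astype(float)
    v,u=np.mgrid[0:400,0:640];P=plane(n,np.stack([u,v],-1),.144)[...,:2]-C
    r=np.hypot(P[...,0],P[...,1]); m=r<.0225
    w=np.where(m,np.clip(g-60,0,None),0)
    a=P[m];ww=w[m]; c=(a*ww[:,None]).sum(0)/ww.sum(); e,V=np.linalg.eigh(np.cov(a.T,aweights=ww)); d=V[:,1]*np.sign(V[:,1]@c)
    f=lambda p:np.arctan2(p[1],p[0]);W=lambda x:(x+np.pi)%(2*np.pi)-np.pi
    print(n,"n",(ww>0).sum(),"centroid",c.round(4),"dial by line",W(yaw-f(d)).round(3),"by centroid",W(yaw-f(c)).round(3),"eig",np.sqrt(e).round(4))
if __name__=="__main__":
    idx("top",cv2.imread("pics/top0.png"))
    for k in("scene0","s3","s4","s5"): idx("scene",cv2.imread(f"pics/{k}.png"))
    idx("top",camera("top")[:,:,::-1].copy());idx("scene",camera("scene")[:,:,::-1].copy())
E
python3 idx.py
```

```text
top n 22 centroid [0.0082 0.0068] dial by line -0.623 by centroid -0.41 eig [0.003  0.0077]
scene n 36 centroid [0.0063 0.0033] dial by line -0.706 by centroid -0.202 eig [0.0053 0.0115]
scene n 21 centroid [-0.001  -0.0115] dial by line 1.863 by centroid 1.94 eig [0.0028 0.0064]
scene n 26 centroid [0.0093 0.003 ] dial by line -0.336 by centroid -0.024 eig [0.0031 0.0057]
scene n 25 centroid [ 0.0095 -0.0031] dial by line 0.683 by centroid 0.594 eig [0.0032 0.0067]
top n 85 centroid [0.0056 0.0076] dial by line 0.846 by centroid -0.656 eig [0.0063 0.011 ]
scene n 40 centroid [ 0.0078 -0.0053] dial by line -0.108 by centroid 0.88 eig [0.0058 0.0089]
```

The tracked and optical readings agree on about 0.52–0.59, with no slip between stops. The forearm is clear of the cylinder. Next I'll grip the cover knob.

>>> step_arm(commands=[[0.0035,0.002,0.03,0,0,0],[0,0,0.035,0,0,0],[0,0,0.03,0,0,0],[0,0,0.02,0,0,0],[0,0,0.01,0,0,0],[0,0,0.004,0,0,0],[0,0,0,0,0,0],[0,0,0,0,0,0]])

```text
time: 21.1
ee_pos: [0.5702, -0.0435, 0.1261]
eef_rot: [0.99, 0.142, 0.001, -0.0]
ft_force: [-0.5, 0.9, 0.4]
width: 0.0867
```

```bash
python3 st.py .569 -.0435 .123
```

```text
t 21.1 p [ 0.5702 -0.0435  0.1261] q [-0.542  0.353  0.65   1.775 -0.238  1.092  0.474] F [-0.5  0.9  0.4] w 0.0867
tool x az 0.2849 z [ 1.6e-03  3.0e-04 -1.0e+00]
to target, tool axes [-0.0012 -0.0003  0.0031]
```

>>> step_arm(commands=[[0,0,0,0,0,0],[0,0,0,0,0,0],[0,0,0,0,0,0],[0,0,0,0,0,0],[0,0,0,0,0,0],[0,0,0,0,0,0],[0,0,0,0,0,0],[0,0,0,0,0,0]], gripper=0, grip_force=15)

```text
time: 21.9
ee_pos: [0.5695, -0.0434, 0.125]
eef_rot: [0.99, 0.142, -0.0, -0.0]
ft_force: [-0.1, -0.2, -0.9]
width: 0.031
```

```bash
python3 st.py .569 -.0435 .123
```

```text
t 21.9 p [ 0.5695 -0.0434  0.125 ] q [-0.542  0.354  0.649  1.776 -0.238  1.091  0.474] F [-0.1 -0.2 -0.9] w 0.031
tool x az 0.285 z [-1.e-04  1.e-04 -1.e+00]
to target, tool axes [-0.0005 -0.0001  0.002 ]
```

>>> step_arm(commands=[[0,0,0,0,0,0],[0,0,0,0,0,0],[0,0,0,0,0,0],[0,0,0,0,0,0]])

```text
time: 22.3
ee_pos: [0.5709, -0.0429, 0.1252]
eef_rot: [0.99, 0.142, 0.002, 0.0]
ft_force: [7.6, 0.6, -5.2]
width: 0.0254
```

>>> step_arm(commands=[[0,-0.001,0,0,0,0],[0,-0.002,0,0,0,0],[0,-0.002,0,0,0,0],[0,-0.002,0,0,0,0],[0,-0.002,0,0,0,0],[0,-0.001,0,0,0,0],[0,0,0,0,0,0]])

```text
time: 23.0
ee_pos: [0.5682, -0.0334, 0.1252]
eef_rot: [0.99, 0.142, 0.002, 0.0]
ft_force: [7.7, 0.0, -5.9]
width: 0.0256
```

```bash
python3 st.py .5455 .0375 .125
```

```text
t 23.0 p [ 0.5682 -0.0334  0.1252] q [-0.56   0.345  0.647  1.784 -0.233  1.086  0.453] F [ 7.7  0.  -5.9] w 0.0256
tool x az 0.2857 z [ 3.3e-03 -1.0e-04 -1.0e+00]
to target, tool axes [-0.0018 -0.0744  0.0001]
```

The cover moves with about 2 N of resistance, so it is unlocked. Continuing gently at 0.04 m/s.

>>> step_arm(commands=[[0.001,-0.002,0,0,0,0],[0,-0.003,0,0,0,0],[0,-0.004,0,0,0,0],[0,-0.004,0,0,0,0],[0,-0.004,0,0,0,0],[0,-0.004,0,0,0,0],[0,-0.004,0,0,0,0],[0,-0.004,0,0,0,0],[0,-0.004,0,0,0,0],[0,-0.004,0,0,0,0],[0,-0.004,0,0,0,0],[0,-0.004,0,0,0,0]])

```text
time: 24.2
ee_pos: [0.556, 0.0097, 0.1252]
eef_rot: [0.99, 0.142, 0.001, 0.0]
ft_force: [7.7, -0.3, -6.7]
width: 0.0255
```

>>> step_arm(commands=[[0,-0.004,0,0,0,0],[0,-0.004,0,0,0,0],[0,-0.004,0,0,0,0],[0,-0.003,0,0,0,0],[0,-0.003,0,0,0,0],[0,-0.002,0,0,0,0],[0,-0.002,0,0,0,0],[0,-0.002,0,0,0,0],[0,-0.002,0,0,0,0],[0,-0.001,0,0,0,0],[0,0,0,0,0,0]])

```text
time: 25.3
ee_pos: [0.5485, 0.0358, 0.1252]
eef_rot: [0.99, 0.142, 0.001, 0.0]
ft_force: [7.6, 0.5, -5.4]
width: 0.0254
```

```bash
python3 st.py .5470 .0385 .125
```

```text
t 25.3 p [0.5485 0.0358 0.1252] q [-0.682  0.295  0.624  1.833 -0.194  1.072  0.299] F [ 7.6  0.5 -5.4] w 0.0254
tool x az 0.2853 z [ 0.0026  0.     -1.    ]
to target, tool axes [-0.0007 -0.003   0.0002]
```

>>> step_arm(commands=[[0,-0.001,0,0,0,0],[0,-0.001,0,0,0,0],[0,-0.001,0,0,0,0],[0,-0.001,0,0,0,0],[0,-0.001,0,0,0,0],[0,-0.001,0,0,0,0],[0,0,0,0,0,0],[0,0,0,0,0,0]])

```text
time: 26.1
ee_pos: [0.5476, 0.039, 0.1252]
eef_rot: [0.99, 0.141, 0.002, 0.002]
ft_force: [13.1, -8.0, -9.4]
width: 0.0253
```

```bash
python3 st.py .5470 .0385 .125
```

```text
t 26.1 p [0.5476 0.039  0.1252] q [-0.691  0.292  0.623  1.836 -0.189  1.069  0.287] F [13.1 -8.  -9.4] w 0.0253
tool x az 0.2832 z [ 0.0044 -0.0028 -1.    ]
to target, tool axes [-0.0007  0.0003  0.0002]
```

The travel is 85 mm and the force rose, so the cover is at its stop. I'll relax the pull, open and lift.

>>> step_arm(commands=[[0,0.001,0,0,0,0],[0,0.001,0,0,0,0],[0,0,0,0,0,0]])

```text
time: 26.4
ee_pos: [0.5477, 0.0388, 0.1252]
eef_rot: [0.99, 0.142, 0.002, 0.001]
ft_force: [9.4, -1.5, -6.1]
width: 0.0257
```

>>> step_arm(commands=[[0,0,0,0,0,0],[0,0,0,0,0,0],[0,0,0,0,0,0],[0,0,0,0,0,0],[0,0,0,0,0,0],[0,0,0,0,0,0],[0,0,-0.01,0,0,0],[0,0,-0.02,0,0,0],[0,0,-0.03,0,0,0],[0,0,-0.03,0,0,0],[0,0,-0.03,0,0,0],[0,0,-0.03,0,0,0]], gripper=1)

```text
time: 27.6
ee_pos: [0.5462, 0.0391, 0.2772]
eef_rot: [0.99, 0.142, 0.0, -0.0]
ft_force: [-0.1, -0.4, 0.6]
width: 0.087
```

>>> step_arm(commands=[[0,0.02,-0.03,0,0,0],[0,0.03,-0.03,0,0,0],[0,0.03,-0.03,0,0,0],[0,0.03,0,0,0,0],[0,0.03,0,0,0,0],[0,0.02,0,0,0,0],[0,0,0,0,0,0]])

```text
time: 28.3
ee_pos: [0.5909, -0.1177, 0.3657]
eef_rot: [0.99, 0.14, -0.0, 0.001]
ft_force: [-0.6, -0.3, -0.5]
width: 0.0867
```

```bash
python3 st.py
python3 - <<'E'
from h import *
a=camera("top");b=camera("scene")
cv2.imwrite("pics/m7.png",np.vstack([cv2.resize(a[100:290,160:460,::-1],None,fx=2,fy=1.5,interpolation=2),cv2.resize(b[120:320,180:480,::-1],None,fx=2,fy=1.5,interpolation=2)]))
E
```

```text
t 28.3 p [ 0.5909 -0.1177  0.3657] q [-0.467  0.294  0.768  1.343 -0.201  1.583  0.556] F [-0.6 -0.3 -0.5] w 0.0867
tool x az 0.2801 z [ 2.0e-04 -1.6e-03 -1.0e+00]
```

View pics/m7.png

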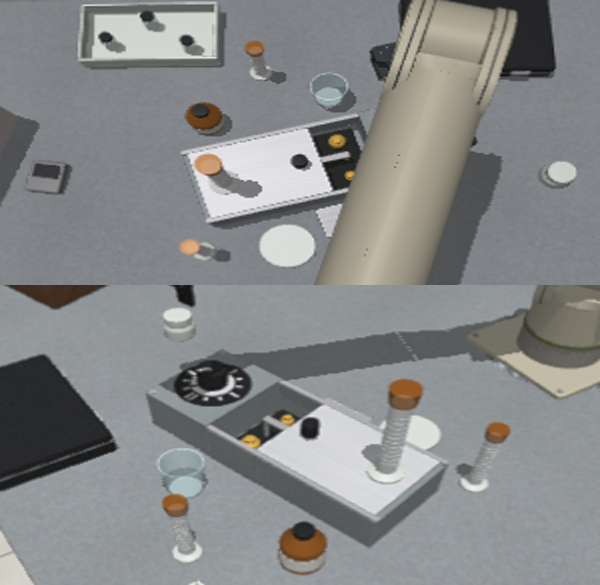

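The pictures show the cover open with the brass weights exposed. The cylinder stands upright on the cover and nothing else has moved. Handing in.

```bash
python3 -c "
from bench import *
print(close_job())"
```

```text
the job is handed in; nothing more can be done
None
```

The lockbox is unlocked, the cover is fully open, and the cylinder rode along upright. I handed the job in at about 28 s of the 64 s allowed; the hand-in reports no verdict.

- **Dial:** I turned it clockwise to 4, anticlockwise to 11 and clockwise to 1, with two regrasps on the way. Each stop was held for about 0.5 s.
- **Cover:** It then slid with about 2 N of resistance, so the lock had released. I drew it by its knob at no more than about 0.04 m/s. It moved 85 mm, and the force then rose to about 11 N at the stop. I relaxed the pull, let go and moved the gripper clear.

**Last checks:**
- **Final pictures:** The compartment was open, the cylinder was upright on the cover, and the other objects looked undisturbed. I judged that by eye and did not measure their positions. The final top view had the arm over the dial end, so I judged the dial end from the other camera only.
- **Dial angle:** The readings disagreed somewhat. At the last stop, tool tracking gave 0.52 rad, but the pictures gave 0.59 to 0.69 rad. The index line is only a few pixels long, so I relied on the tracking, and the cover's release bears that out.
- **Picture budget:** I viewed 11 pictures, one over.

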